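# Brace the ghee pot and unscrew its tight lid

### The job

The screw lid of the ghee pot (the steel pot with two ears and a bar grip on its lid) is tight: set the pot, lid on, fully down in the wire brace on the flap shelf with its ears between the paired posts, then unscrew the lid anticlockwise about a fifth of a turn, and stop turning when the thread lets go. Lift the lid straight off and finish while still holding it in the gripper, level and still, centred about 2 cm clear above where it sat, with the pot left standing in the brace. Do not tip the pot over or disturb the other things.

Things in the scene. Friction and masses are not known exactly. Their poses are not given: they have to be found in the camera images.
- ghee_pot: Ghee pot: round steel, belly 76 mm across, 88 mm high to its 43 mm wide neck's mouth, about 0.4 kg. Two small ears at its own +y and -y: 12 mm wide, reaching 54 mm from the axis, 22 to 32 mm above the underside. Starts upright on the worktop (z = 0), lid on. Origin: underside centre, z up. It can be carried by its closed lid (1.5 mm of looseness, then the lugs carry it).
- lid: The pot's steel screw lid, 0.09 kg: cap 66 mm across, 22 mm high; on it an upright bar grip 13 mm thick (lid's x), 46 mm long (lid's y), 22 to 50 mm above the lid's origin. Origin: centre of the cap's lower edge, z up; screwed on it lies 70 mm above the pot's origin and the bar points along the line of the ears. It does not rise while turning; unscrewed, it lifts straight off.
- brace: Brace fixed on the flap: dark wooden plate 116 x 116 x 12 mm with six upright wire posts, 8 mm thick, round tops 57 mm above the plate's underside. One post at +x and one at -x (45.5 mm from the centre), a pair at +y and a pair at -y (x = 14.5 and -14.5, y = 43.1 mm from the centre). Origin: underside centre of the plate.
- brace_seat (a point): Top centre of the brace's plate, axes as the brace, 72 mm above the worktop: where the pot's origin lies when fully down. The belly has 3.5 mm play among the posts; each ear goes between the two posts of a pair (4.5 mm play a side), so the pot's y axis lies along the brace's y, either way round. The posts then stop the pot turning, after up to 0.1 rad of play either way.
- thread (a joint): How far the lid is unscrewed (rad): 0 tight at the start, grows as the lid turns anticlockwise seen from above, against about 0.3 N m of friction all the way. The lugs let go at about 0.8; past 1.4 is too far (stop at 1.6). With the play in the brace and lid the hand turns up to 0.25 rad more than this: about 1.15 rad of hand turn is right.
- rack: Low steel rack fixed at the far side, its flap shelf folded down level towards the robot: flap top 60 mm above the worktop, 180 mm deep (x -90 to 90 mm about the origin), 720 mm wide; the open rack begins 15 mm behind the flap and is 191 mm high (a chopping board in it 210 mm). Origin: on the worktop under the flap's centre.
- masala_dabba: Bystander: closed round steel spice tin, 144 mm across, 66 mm high plus a small knob, stands on the flap. Origin: underside centre.
- large_cup: Bystander: blue plastic measuring cup, 68 mm across, 55 mm high, with a flat handle, stands on the flap. Origin: underside centre.
- small_cup: Bystander: smaller blue plastic measuring cup, 54 mm across, 42 mm high, on the worktop. Origin: underside centre.
- canister: Bystander: plain steel canister, 75 mm across, 108 mm high, flat top, no ears and no bar grip, on the worktop. Origin: underside centre.
- tumbler: Bystander: open steel tumbler, 64 mm across, 85 mm high, on the worktop. Origin: underside centre.
- spoon: Bystander: steel spoon 200 mm long lying on the worktop. Origin: underside, near its middle.
Things that resemble listed ones, but are neither listed nor needed, are in the scene too. What is shaped like the lid but turquoise is not meant.

How it is judged:
By the outcome, as a careful person would: the job done as asked, in the order asked, and still so for the second after the job is handed in, while the arm keeps its last pose, push and grip.
It also fails if it takes over 48 s, if anything falls off the work surface, if the arm or the gripper's body presses on something with over 40 N, if the wrist force passes 120 N, or if a joint passes its speed limit or range.

### The arm

A 6-joint arm with a two-finger parallel gripper is mounted at the origin on the work surface. World frame = base frame: x ahead of the robot, y to its left, z up, the work surface at z = 0. Lengths are in m, angles in rad, forces in N, time in s.
With the tool pointing down it reaches from about 0.3 to 0.825 m from the base axis. Payload 5.4 kg.
Tool frame: the origin (TCP) lies at the very end of the fingers, on their centre line; the grasp point (between the pads) lies 19 mm behind it; z points along the fingers, x is the direction in which the jaws open and shut, and the axes are right-handed (so a half turn about z gives the same grasp; the last joint's range is limited). The gripper opens to 92 mm and grips with 3 to 60 N. Pads are 20 mm wide; open, the fingers measure 128 mm over their backs; the gripper's body (75 mm by 189 mm) begins 69 mm behind the grasp point.
Start: joints at [-0.21, 0.158, 1.597, -0, 1.386, -0.21], TCP at [0.575, -0, 0.215] pointing down, gripper open.
Joint ranges: [-2.91, 2.91], [-0.94, 2.29], [0.18, 2.7], [-1.29, 4.43], [0.17, 2.64], [-3, 3]. Speed limits (rad/s): [2.57, 2.57, 3.14, 3.14, 3.14, 3.14].

### API

Orientations are given as a rotation vector (axis times angle).
In Python, from workcell import bot gives the robot as it stands. Calls block until the motion is done:
- bot.goto(position, orientation): joint-space move of the TCP to a pose.
- bot.line_to(position, rot=None, max_speed=0.15): straight line of the TCP; rot=None keeps the orientation; max_speed is the mean speed in m/s.
- bot.set_joints(angles): joint-space move.
- bot.set_gripper(opening, newtons=None): opening from 0.0 (shut) to 1.0 (fully open); newtons is the grip in N (None keeps the last); returns when the fingers have stopped.
- bot.hold(seconds).
- bot.inverse_kinematics(position, orientation): joint angles nearest the present ones, or None.
- bot.read_camera(name): name is "scene" or "side" or "wrist"; returns a dict with "pixels" (400x640x3 uint8, blue, green, red), "fx", "fy", "cx", "cy" (pixels), "R" (3x3) and "t" (3): a world point X has camera coordinates R X + t. Camera axes: x right, y down, z forward; pixel columns grow to the right and rows downward; lengths in m; the calibration is good to about 2 mm. A picture is of the moment at which its call begins. There is no depth.
A pose or a line that the arm cannot do raises bot.MotionError and nothing moves.
- bot.job_done(): hands the job in, once; it reports no verdict.
Readings, each from a call of its own:
- bot.current_clock(): time.
- bot.current_joints(): joint angles.
- bot.current_joint_vel(): joint speeds.
- bot.current_effort(): joint torques, N m.
- bot.current_ee_pos(): TCP position.
- bot.current_tool_rot(): TCP orientation.
- bot.current_contact_force(): force on the tool from outside, world axes, zero at the start.
- bot.current_ft_torque(): the same for the moment, N m.
- bot.current_opening(): opening from 0.0 (shut) to 1.0 (fully open).
Only numpy, scipy, OpenCV 4.12 (cv2) and the standard library are available. Lean on these libraries where they do the work, as an engineer would, in place of code of your own. Each camera call takes 0.05 s, during which the arm holds its last target.

## Working session

There is one attempt and no reset: what is moved stays moved. The work goes in short steps, each a Python script; the robot and the scene stay as the last script left them, time stands still between calls to the robot, and variables do not carry over. Pictures are saved under pics/ and viewed, and the job is handed in when it is done.

```bash
ls; mkdir -p pics; python3 - <<'E'
from workcell import bot
import cv2,numpy as np
for n in ["scene","side","wrist"]:
    c=bot.read_camera(n); cv2.imwrite(f"pics/{n}0.png",c["pixels"]); print(n,c["fx"],c["fy"],c["cx"],c["cy"],np.round(c["R"],3).tolist(),np.round(c["t"],3), -np.array(c["R"]).T@c["t"])
print(bot.current_clock())
E
```

```text
pics
scene 389.27907057789696 389.27907057789696 317.2526137657391 201.69446692021094 [[0.127, 0.992, 0.002], [0.726, -0.092, -0.682], [-0.676, 0.088, -0.731]] [-0.072 -0.335  1.338] [ 1.15756144 -0.07687787  0.75032682]
side 442.2409725575229 442.2409725575229 324.31267888432996 205.20634317594505 [[0.672, -0.74, -0.013], [-0.524, -0.463, -0.715], [0.523, 0.487, -0.699]] [-0.382  0.341  1.076] [-0.12740782 -0.64908034  0.99134659]
wrist 336.6172743211073 336.6172743211073 321.34234191452236 203.09244888311872 [[1.0, 0.001, -0.001], [0.001, -0.958, 0.288], [-0.001, -0.288, -0.958]] [-0.574 -0.032  0.392] [0.57420738 0.08231712 0.38411672]
0.15
```

View pics/scene0.png

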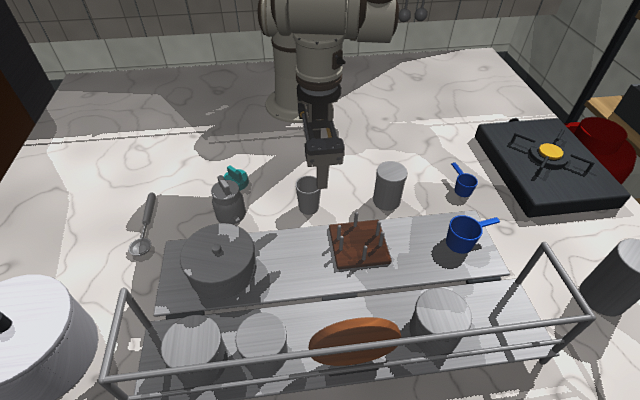

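View pics/side0.png

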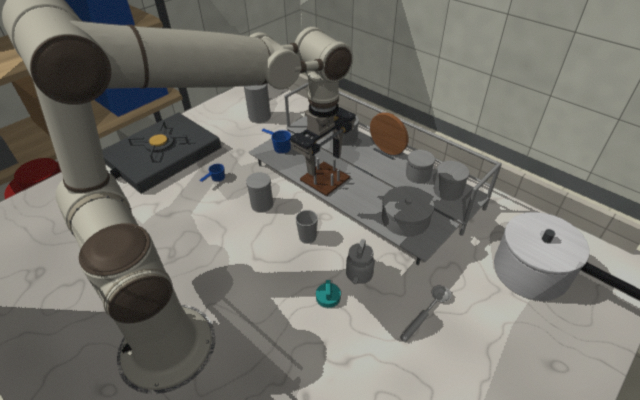

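View pics/wrist0.png

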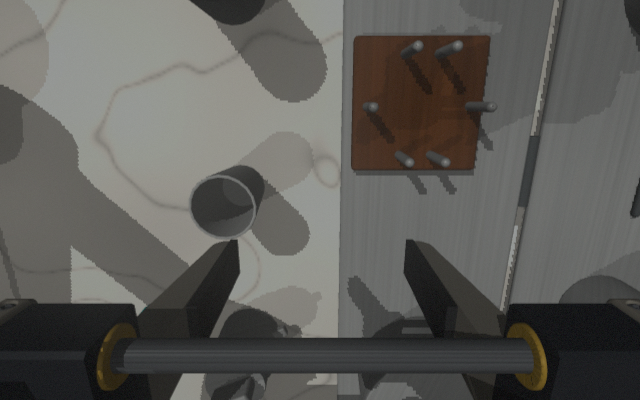

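The scene view shows the pot at about (228,200), with the turquoise decoy lid at (236,176). In the side view the pot is at (360,262). In the wrist view the brace plate spans about (352..490, 37..170), with six posts. I'll measure the brace now and get a coarse position for the pot.

```bash
cat > h.py <<'E'
from workcell import bot
import cv2,numpy as np
from scipy.spatial.transform import Rotation as Ro
def cam(n,f=None):
    c=bot.read_camera(n)
    if f: cv2.imwrite("pics/"+f,c["pixels"])
    return c
def ray(c,p):
    R=np.array(c["R"]);d=R.T@np.array([(p[0]-c["cx"])/c["fx"],(p[1]-c["cy"])/c["fy"],1]);return -R.T@np.array(c["t"]),d/np.linalg.norm(d)
def onz(c,p,z):
    o,d=ray(c,p);return o+d*(z-o[2])/d[2]
def tri(c1,p1,c2,p2):
    o1,d1=ray(c1,p1);o2,d2=ray(c2,p2)
    s=np.linalg.lstsq(np.c_[d1,-d2],o2-o1,rcond=None)[0];a=o1+s[0]*d1;b=o2+s[1]*d2
    return (a+b)/2,np.linalg.norm(a-b)
def proj(c,X):
    q=np.array(c["R"])@X+c["t"];return np.array([c["fx"]*q[0]/q[2]+c["cx"],c["fy"]*q[1]/q[2]+c["cy"]])
def down(yaw): # tool z down, tool x at yaw in world
    x=np.array([np.cos(yaw),np.sin(yaw),0]);z=np.array([0,0,-1.]);return Ro.from_matrix(np.c_[x,np.cross(z,x),z]).as_rotvec()
E
python3 - <<'E'
from h import *
w=cam("wrist");s=cam("scene");d=cam("side")
hsv=cv2.cvtColor(w["pixels"],cv2.COLOR_BGR2HSV)
m=cv2.inRange(hsv,(0,90,20),(20,255,255)); m=cv2.morphologyEx(m,cv2.MORPH_CLOSE,np.ones((15,15)))
cs=max(cv2.findContours(m,0,2)[0],key=cv2.contourArea)
ap=cv2.approxPolyDP(cs,8,True)[:,0];print("corners",ap.tolist())
W=np.array([onz(w,p,.072) for p in ap]);print(W.round(4),W.mean(0))
for i in range(len(W)):
    v=W[(i+1)%len(W)]-W[i];print(np.linalg.norm(v).round(4),np.degrees(np.arctan2(v[1],v[0])).round(2))
for n,p in dict(py1=(417,46),py2=(455,46),mx=(371,107),px=(489,106),my1=(407,162),my2=(444,162)).items(): print(n,onz(w,p,.115).round(4))
print(tri(s,(222,183),d,(364,242)),bot.current_tool_rot())
for n,c,x,y in(("s",s,180,140),("d",d,300,210)):
    cv2.imwrite(f"pics/crop_{n}.png",cv2.resize(c["pixels"][y:y+100,x:x+130],None,fx=6,fy=6,interpolation=2))
cv2.imwrite("pics/crop_w.png",cv2.resize(w["pixels"][20:190,330:510],None,fx=3.5,fy=3.5,interpolation=2))
E
```

```text
corners [[355, 37], [352, 167], [471, 168], [489, 37]]
[[0.6024 0.1347 0.072 ]
 [0.6028 0.0238 0.072 ]
 [0.7146 0.0229 0.072 ]
 [0.7154 0.1348 0.072 ]] [0.65879891 0.07903348 0.072     ]
0.1109 -89.76
0.1118 -0.44
0.1118 89.61
0.113 -179.96
py1 [0.6441 0.1215 0.115 ]
py2 [0.6719 0.1215 0.115 ]
mx [0.6123 0.0785 0.115 ]
px [0.7029 0.0793 0.115 ]
my1 [0.6431 0.0359 0.115 ]
my2 [0.6729 0.036  0.115 ]
(array([ 0.4903979 , -0.21188439,  0.1220852 ]), np.float64(0.0004891644009537487)) [-3.14147725e+00 -2.31650037e-05  9.84483639e-04]
```

View pics/crop_s.png

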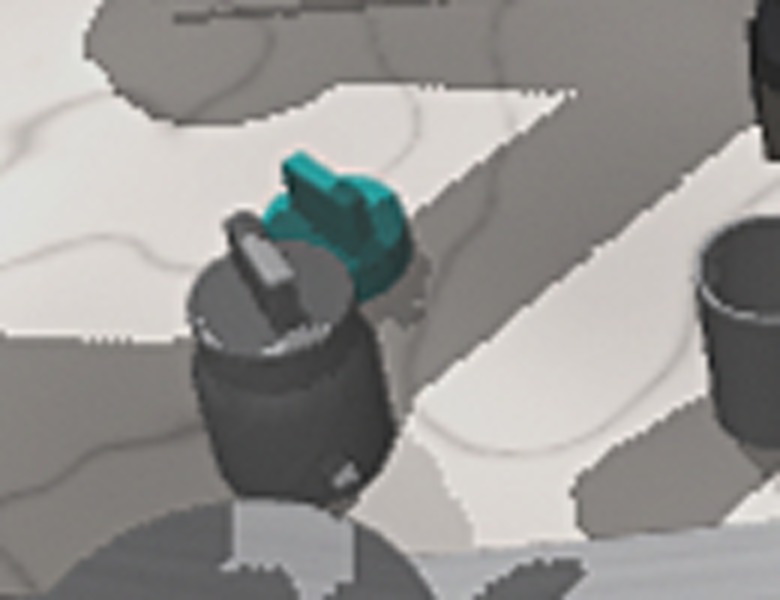

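View pics/crop_d.png

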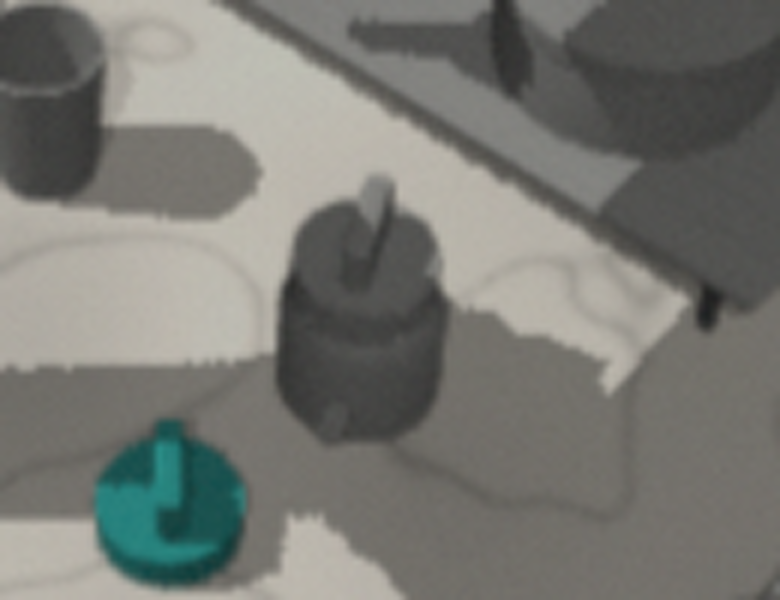

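View pics/crop_w.png

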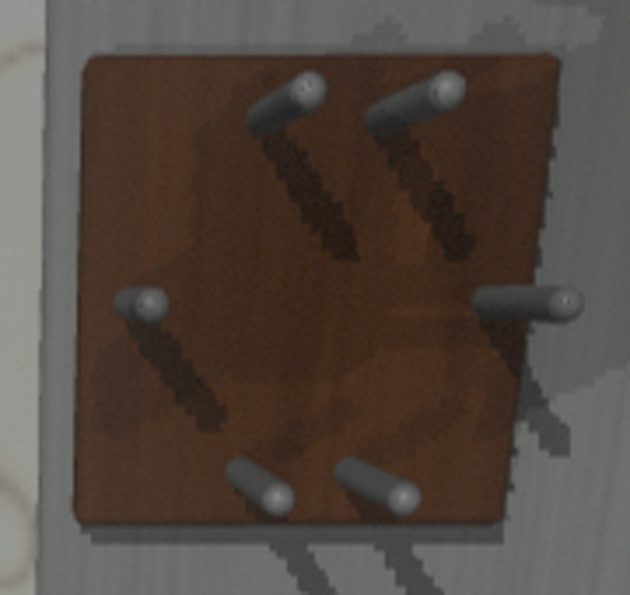

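The brace centre from the plate corners and post tops is about (0.6585, 0.0787), yaw ≈ 0. The post spans come out at 90.6 and 85.5 mm against 91.0 and 86.2 mm, so they agree. The bar top is coarsely at (0.490, -0.212, 0.122), where 0.120 is expected. Next I'll take the wrist camera over the pot.

```bash
python3 - <<'E'
from h import *
bot.goto([.490,-.20,.25],down(0))
w=cam("wrist","wrist1.png")
print(bot.current_clock(),bot.current_ee_pos(),bot.current_joints(),proj(w,np.array([.49,-.212,.12])))
E
```

```text
1.2333 [ 0.49042739 -0.19881443  0.24963817] [-6.14047100e-01  1.67920287e-02  1.67873690e+00  5.59574699e-04
  1.44670425e+00 -6.15453272e-01] [321.25140167 208.01874834]
```

View pics/wrist1.png

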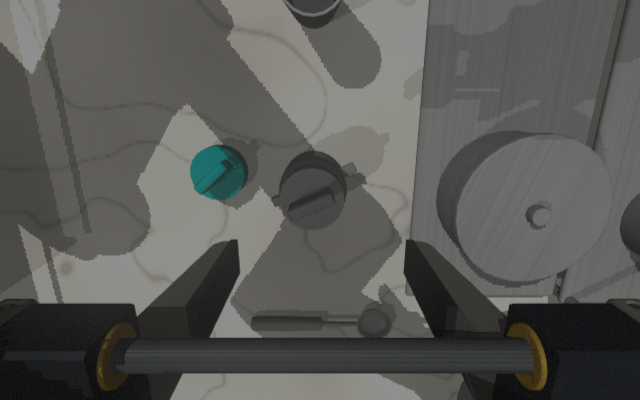

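The wrist view shows the cap at about (312,197), with the bar sloping from (289,213) to (335,196) and ears at (276,200) and (355,175). I'll zoom in to measure it.

```bash
python3 - <<'E'
from h import *
w=cam("wrist")
p=w["pixels"][130:250,250:390]
p=cv2.convertScaleAbs(p,alpha=1.8)
cv2.imwrite("pics/w1c.png",cv2.resize(p,None,fx=5,fy=5,interpolation=2))
E
```

```text
(no output)
```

View pics/w1c.png

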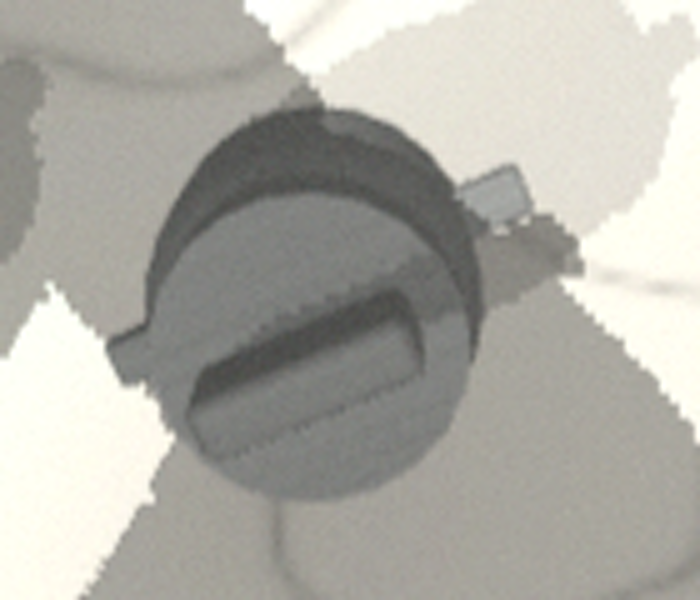

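```bash
python3 - <<'E'
from h import *
w=cam("wrist")
q=lambda x,y:(250+(x-2)/5,130+(y-2)/5)
B=[onz(w,q(*p),.120) for p in [(190,410),(217,460),(425,378),(405,325)]]
B=np.array(B);print("bar",B.round(4),B.mean(0).round(4))
a=(B[2]+B[3]-B[0]-B[1])/2;print(np.linalg.norm(a),np.degrees(np.arctan2(a[1],a[0])))
c=[onz(w,q(*p),.092) for p in [(310,190),(312,498),(150,330),(470,350)]];c=np.array(c)
print("cap",c.round(4),((c[0]+c[1])/2).round(4),((c[2]+c[3])/2).round(4))
e=np.array([onz(w,q(*p),.030) for p in [(109,348),(122,385),(515,165),(532,208)]]);v=(e[2]+e[3]-e[0]-e[1])/2
print("ears",e.round(4),e.mean(0),np.linalg.norm(v),np.degrees(np.arctan2(v[1],v[0])))
s=cam("scene");d=cam("side");sq=lambda x,y:(180+(x-2.5)/6,140+(y-2.5)/6);dq=lambda x,y:(300+(x-2.5)/6,210+(y-2.5)/6)
for z,P in ((.12,[s,d]),):
    t=proj(s,np.r_[B.mean(0)[:2],.12]);u=proj(d,np.r_[B.mean(0)[:2],.12]);print((t-[180,140])*6,(u-[300,210])*6)
E
```

```text
bar [[ 0.4586 -0.215   0.12  ]
 [ 0.4635 -0.2249  0.12  ]
 [ 0.5026 -0.2086  0.12  ]
 [ 0.4988 -0.1984  0.12  ]] [ 0.4809 -0.2117  0.12  ]
0.04292765016329945 22.571959790830302
cap [[ 0.4806 -0.1785  0.092 ]
 [ 0.4806 -0.2434  0.092 ]
 [ 0.4481 -0.2072  0.092 ]
 [ 0.5128 -0.2112  0.092 ]] [ 0.4806 -0.2109  0.092 ] [ 0.4804 -0.2092  0.092 ]
ears [[ 0.4301 -0.2289  0.03  ]
 [ 0.4329 -0.2382  0.03  ]
 [ 0.5267 -0.1842  0.03  ]
 [ 0.531  -0.1943  0.03  ]] [ 0.48017936 -0.21139442  0.03      ] 0.10694362599647302 24.465865987465506
[254.86649655 244.48735284] [370.12919165 207.80812104]
```

The three estimates agree: bar, cap and ears all put the pot at (0.4806, -0.2113). The bar and ears lie at 23–24° and the ear span is 107 mm against 108 mm given. I'll grasp the bar with the jaws across it (tool yaw -66°).

```bash
python3 - <<'E'
from h import *
P=[.4806,-.2113];r=down(np.radians(-66))
bot.goto([*P,.18],r)
bot.set_gripper(0.55)
bot.line_to([*P,.096],max_speed=.08)
print(bot.current_contact_force(),bot.current_ee_pos())
bot.set_gripper(0.0,newtons=55)
print(bot.current_opening()*92,bot.current_contact_force(),bot.current_ft_torque())
cam("side","side2.png");cam("scene","scene2.png")
bot.line_to([*P,.125],max_speed=.06)
print(bot.current_opening()*92,bot.current_contact_force(),bot.current_ft_torque(),bot.current_joints(),bot.current_clock())
s=cam("side")["pixels"][180:300,280:440];c=cam("scene")["pixels"][120:240,150:310]
cv2.imwrite("pics/lift2.png",cv2.resize(np.hstack([s,c]),None,fx=2.5,fy=2.5,interpolation=2))
E
```

```text
[-0.12323775  0.01945845 -0.78008164] [ 0.48106401 -0.21163571  0.09666303]
12.258201676847692 [ 0.3721544  -0.01141065  0.55414295] [-0.02428877  0.09336585 -0.05155796]
12.603793442773123 [-0.10381372 -0.32066524 -5.13465638] [ 0.06374088  0.09052732 -0.06792525] [-6.44654782e-01  1.17549936e-01  1.82706545e+00  1.90198382e-05
  1.19709086e+00  5.07303135e-01] 5.8167
```

View pics/lift2.png

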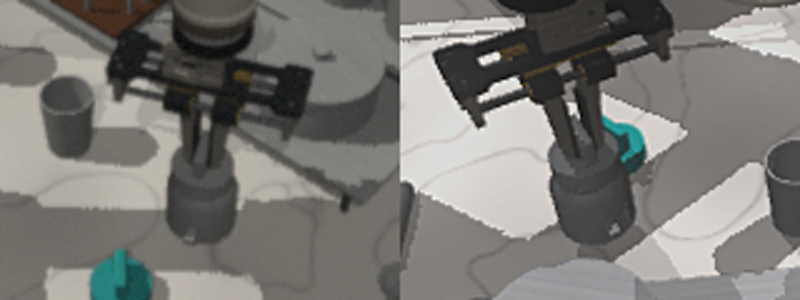

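The pot is lifted clear and upright between the fingers, with a weight of 5.1 N and an opening of about 12.5 mm. Next I'll carry it above the brace, turning it to yaw 0.

```bash
python3 - <<'E'
from h import *
P=[.4806,-.2113]
bot.line_to([*P,.275],max_speed=.12)
bot.line_to([.6587,.0788,.275],rot=down(0),max_speed=.12)
bot.line_to([.6587,.0788,.237],max_speed=.08)
bot.hold(.3)
print(bot.current_clock(),bot.current_ee_pos(),bot.current_contact_force(),bot.current_joints())
w=cam("wrist","w3.png");s=cam("scene");d=cam("side")
S=s["pixels"][190:290,300:420];D=d["pixels"][110:210,270:390]
cv2.imwrite("pics/sd3.png",cv2.resize(np.hstack([S,D]),None,fx=3.3,fy=3.3,interpolation=2))
E
```

```text
11.225 [0.65898466 0.07879832 0.23759533] [ 0.17871733  0.38454595 -4.69366651] [-6.26542635e-02  3.72468899e-01  1.29495827e+00  1.52813933e-05
  1.47314466e+00 -6.26518623e-02]
```

View pics/w3.png

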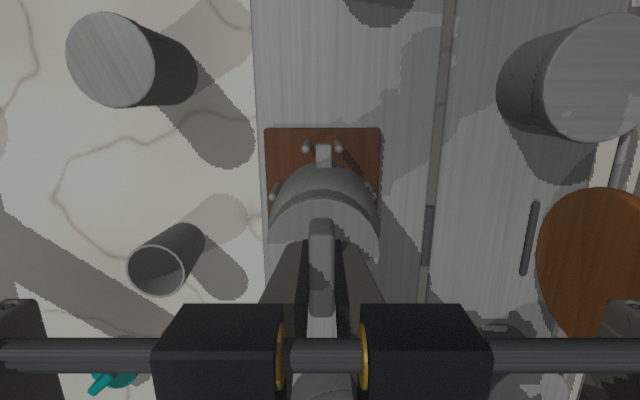

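View pics/sd3.png

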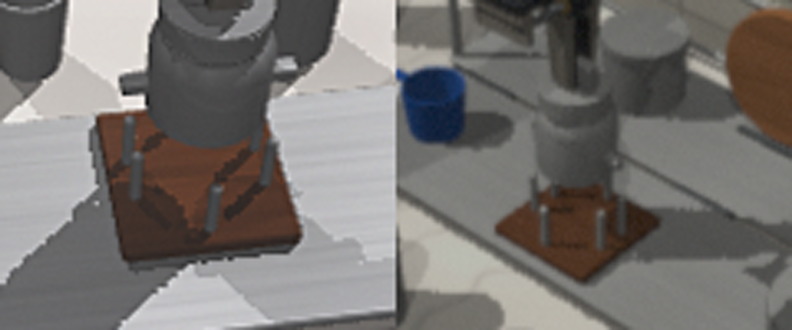

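The wrist view shows the ear at (323,155) midway between the +y posts at (306,147) and (339,147), and the -x and +x posts at (275,192) and (371,190). I'll measure the ear against the posts.

```bash
python3 - <<'E'
from h import *
w=cam("wrist")
p=cv2.convertScaleAbs(w["pixels"][120:240,250:400],alpha=1.8)
cv2.imwrite("pics/w3c.png",cv2.resize(p,None,fx=5,fy=5,interpolation=2))
E
```

```text
(no output)
```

View pics/w3c.png

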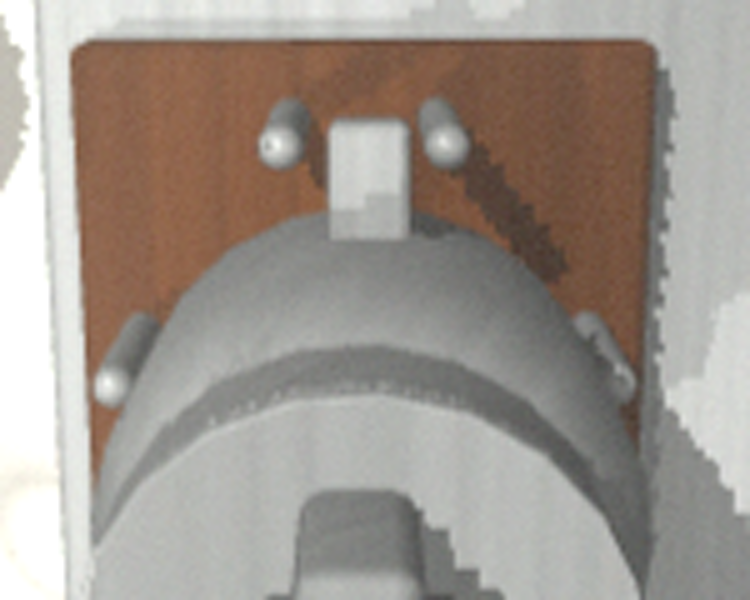

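```bash
python3 - <<'E'
from h import *
w=cam("wrist")
q=lambda x,y:(250+(x-2)/5,120+(y-2)/5)
for n,p,z in [("p1",(279,148),.114),("p2",(449,147),.114),("mx",(111,386),.114),("px",(626,385),.114),("earL",(329,120),.172),("earR",(411,120),.172),("cL",(74,42),.072),("cR",(655,42),.072),("cap",(367,393),.2335),("barend",(360,490),.2615)]: print(n,onz(w,q(*p),z).round(4))
E
```

```text
p1 [0.6447 0.1216 0.114 ]
p2 [0.6742 0.1218 0.114 ]
mx [0.6137 0.0786 0.114 ]
px [0.7069 0.0789 0.114 ]
earL [0.6543 0.1333 0.172 ]
earR [0.6657 0.1333 0.172 ]
cL [0.603  0.1365 0.072 ]
cR [0.7163 0.1366 0.072 ]
cap [0.6593 0.1114 0.2335]
barend [0.6585 0.1102 0.2615]
```

The brace centre is (0.6595, 0.0787) and the pot about (0.6598, 0.079), so they match to under 1 mm. I'll lower it while watching the force.

```bash
python3 - <<'E'
from h import *
z=.237
for z in [.21,.195,.185,.178,.174,.171,.169,.168,.167,.166]:
    bot.line_to([.6587,.0788,z],max_speed=.05)
    f=bot.current_contact_force();print(z,np.round(bot.current_ee_pos(),4),np.round(f,2),np.round(bot.current_ft_torque(),2))
    if f[2]>4 : break
print(bot.current_clock())
w=cam("wrist","w4.png");s=cam("scene");d=cam("side")
S=s["pixels"][190:290,300:420];D=d["pixels"][110:210,270:390]
cv2.imwrite("pics/sd4.png",cv2.resize(np.hstack([S,D]),None,fx=3.3,fy=3.3,interpolation=2))
E
```

```text
0.21 [0.6588 0.0788 0.2101] [-0.22 -0.25 -3.79] [ 0.01 -0.03 -0.01]
0.195 [0.6583 0.0788 0.1944] [ 0.23  0.01 -5.11] [ 0.03 -0.07  0.03]
0.185 [0.6583 0.0788 0.1843] [ 0.67  0.16 -4.58] [ 0.04 -0.01  0.04]
0.178 [0.6583 0.0788 0.1773] [-0.79  0.52 -4.82] [-0.02  0.04  0.05]
0.174 [0.6585 0.0788 0.1736] [ 0.2  -0.16 -3.27] [-0.    0.05  0.04]
0.171 [0.6585 0.0788 0.1707] [-1.07 -0.52 -4.45] [-0.    0.03  0.02]
0.169 [0.6591 0.0788 0.1696] [ 0.5 -0.2 -2.4] [ 0.03 -0.06  0.01]
0.168 [0.659  0.0788 0.1685] [-0.19  0.31 -0.76] [ 0.    0.05 -0.  ]
0.167 [0.6591 0.0788 0.1681] [-1.24 -0.4   4.39] [ 0.02  0.33 -0.01]
14.5083
```

View pics/sd4.png

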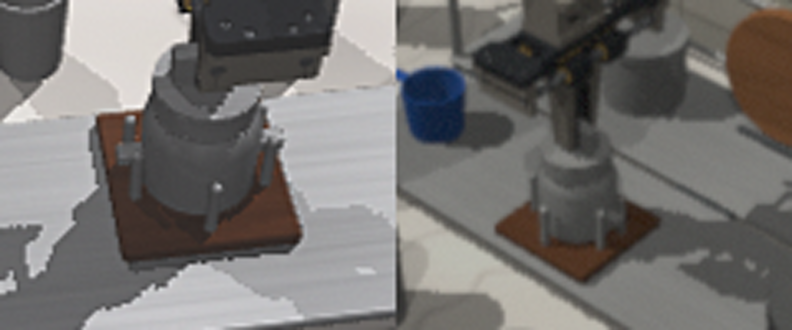

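View pics/w4.png

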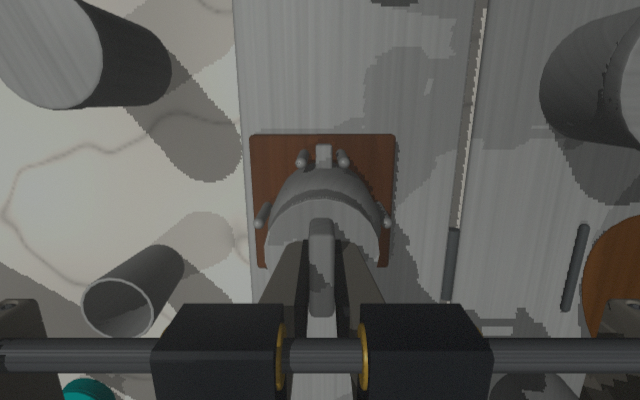

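The pot is seated. The ear sits between the paired posts at (302,160) and (343,160), and contact came at TCP z≈0.169, where 0.1686 was expected. Now I'll unscrew in small steps while watching the torque.

```bash
cat > turn.py <<'E'
from h import *
import sys
a0,a1,x,y,z=map(float,sys.argv[1:6])
for a in np.linspace(a0,a1,max(1,round((a1-a0)/.1))+1)[1:]:
    bot.goto([x,y,z],down(a))
    R=Ro.from_rotvec(bot.current_tool_rot()).as_matrix()
    print("%.3f"%a,"yaw %.3f"%np.arctan2(R[1,0],R[0,0]),np.round(bot.current_ee_pos(),4),np.round(bot.current_contact_force(),1),np.round(bot.current_ft_torque(),2),round(bot.current_opening()*92,2),bot.current_clock())
E
python3 - <<'E'
from h import *
bot.line_to([.6587,.0788,.1675],max_speed=.03)
print(bot.current_contact_force())
bot.set_gripper(0,newtons=60)
E
python3 turn.py 0 .5 .6587 .0788 .1675
```

```text
[-1.2927874  -0.18633642  5.67281067]
0.100 yaw 0.100 [0.6591 0.0788 0.1681] [ 0.5 -0.4  5.4] [0.03 0.12 0.01] 12.39 15.375
0.200 yaw 0.200 [0.6591 0.0786 0.1681] [-0.5 -0.9  5.5] [-0.03  0.17 -0.12] 12.68 15.625
0.300 yaw 0.300 [0.659  0.0785 0.1681] [-0.7 -1.2  4.4] [-0.15  0.15 -0.11] 12.83 15.875
0.400 yaw 0.400 [0.659  0.0783 0.1681] [-1.4 -1.8  5.8] [-0.16  0.14 -0.09] 12.34 16.125
0.500 yaw 0.500 [0.659  0.0782 0.1681] [-1.  -1.2  5.9] [-0.24  0.24 -0.1 ] 12.57 16.375
```

The torque is only about 0.1 N m, less than I expected. I'll check that the lid turns and the pot stays put.

```bash
python3 - <<'E'
from h import *
w=cam("wrist","w5.png");s=cam("scene");d=cam("side")
S=s["pixels"][190:290,300:420];D=d["pixels"][110:210,270:390]
cv2.imwrite("pics/sd5.png",cv2.resize(np.hstack([S,D]),None,fx=3.3,fy=3.3,interpolation=2))
print(bot.current_ft_torque(),bot.current_opening()*92)
E
```

```text
[-0.23743973  0.17257638 -0.11692247] 12.39028299445646
```

View pics/sd5.png

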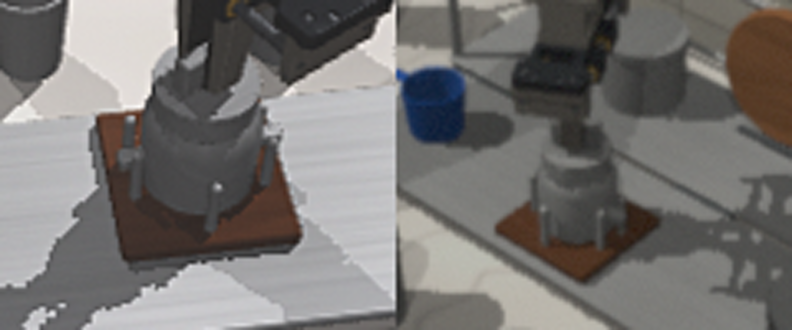

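View pics/w5.png

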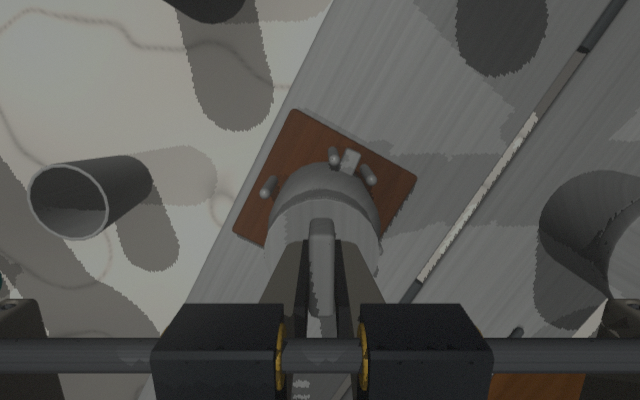

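The bar is still aligned with the jaws in the wrist image at (321, 220–315). The pot is held by the posts, with its ear at (350,160) leaning towards the post at (334,157). I'll keep turning.

```bash
python3 turn.py .5 1.15 .6587 .0788 .1675; python3 - <<'E'
from h import *
w=cam("wrist","w6.png")
E
```

```text
0.608 yaw 0.608 [0.659  0.0781 0.1681] [-0.8 -1.   5.7] [-0.27  0.22 -0.15] 12.41 16.775
0.717 yaw 0.716 [0.6591 0.0779 0.1681] [-0.3 -1.5  6.7] [-0.37  0.18 -0.11] 12.58 17.025
0.825 yaw 0.825 [0.6591 0.0777 0.1681] [-1.1 -2.9  5.1] [-0.42  0.17 -0.08] 12.54 17.275
0.933 yaw 0.933 [0.6592 0.0776 0.1681] [-1.3 -3.1  5.3] [-0.52  0.09 -0.11] 12.76 17.525
1.042 yaw 1.039 [0.6592 0.0775 0.1681] [-0.8 -4.3  5. ] [-0.56  0.06 -0.08] 12.47 17.775
1.150 yaw 1.146 [0.6593 0.0775 0.1681] [ 0.1 -3.7  6.4] [-0.75  0.02 -0.11] 12.54 18.025
```

View pics/w6.png

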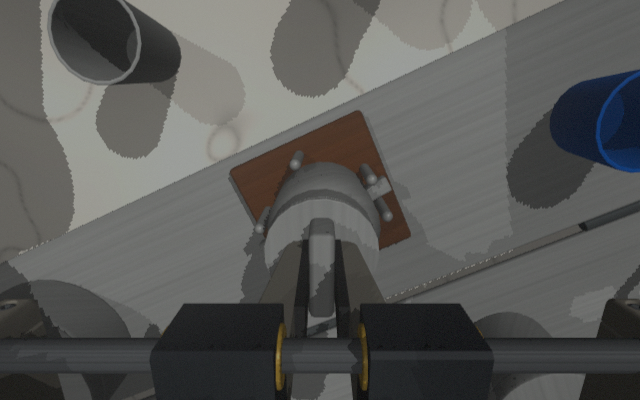

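The lid turned about 1.15 rad and the pot stayed in place. I'll take off the sideways load by shifting towards the compliant position, then lift slowly, checking for the lid's weight alone (0.9 N).

```bash
python3 - <<'E'
from h import *
bot.line_to([.6589,.0768,.1678],max_speed=.02)
print(np.round(bot.current_ee_pos(),4),np.round(bot.current_contact_force(),2),np.round(bot.current_ft_torque(),2))
for z in [.169,.1705,.172]:
    bot.line_to([.6589,.0768,z],max_speed=.02)
    bot.hold(.15)
    f=np.mean([bot.current_contact_force() for _ in range(3)],0)
    print(z,np.round(bot.current_ee_pos(),4),np.round(f,2),np.round(bot.current_ft_torque(),2),bot.current_clock())
    if f[2]<-3: break
E
```

```text
[0.6593 0.0771 0.1681] [-0.45  0.74  4.47] [ 0.18 -0.16 -0.15]
0.169 [0.6585 0.077  0.1683] [ 1.3   0.78 -0.75] [ 0.16 -0.37 -0.06] 18.725
0.1705 [0.6585 0.0768 0.1701] [ 0.53 -0.11 -2.07] [ 0.16 -0.13 -0.01] 19.125
0.172 [0.6588 0.0768 0.1721] [-0.34 -0.35 -1.35] [ 0.12  0.03 -0.06] 19.525
```

The load is only 1.3 N at 4 mm lift, so the thread has let go. I'll lift straight up to about 22 mm.

```bash
python3 - <<'E'
from h import *
for z in [.18,.1903]:
    bot.line_to([.6589,.0768,z],max_speed=.03)
    print(np.round(bot.current_ee_pos(),4),np.round(bot.current_contact_force(),2),np.round(bot.current_ft_torque(),2))
bot.hold(.5)
print(np.round(bot.current_ee_pos(),4),np.round(bot.current_contact_force(),2),Ro.from_rotvec(bot.current_tool_rot()).as_matrix().round(4)[:,2],bot.current_clock())
w=cam("wrist","w7.png");s=cam("scene","s7.png");d=cam("side","d7.png")
S=s["pixels"][190:290,300:420];D=d["pixels"][110:210,270:390]
cv2.imwrite("pics/sd7.png",cv2.resize(cv2.convertScaleAbs(np.hstack([S,D]),alpha=1.5),None,fx=3.3,fy=3.3,interpolation=2))
E
```

```text
[0.6592 0.0767 0.1806] [-0.67  0.4  -1.53] [ 0.06 -0.03  0.05]
[0.659  0.0768 0.1906] [-0.91  0.56 -0.63] [ 0.01 -0.06 -0.02]
[0.6589 0.0768 0.1902] [ 0.38  0.76 -1.26] [-1.e-04  0.e+00 -1.e+00] 20.9333
```

View pics/sd7.png

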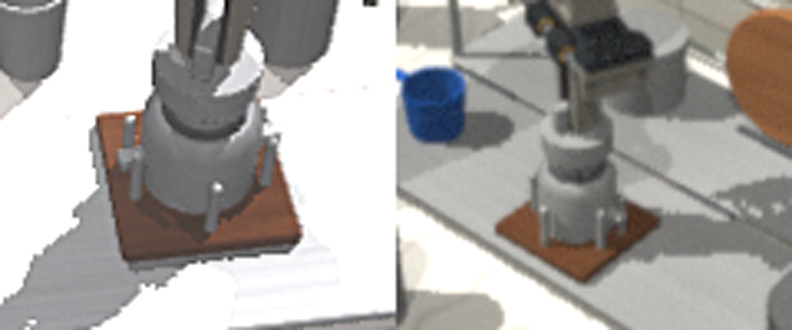

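View pics/w7.png

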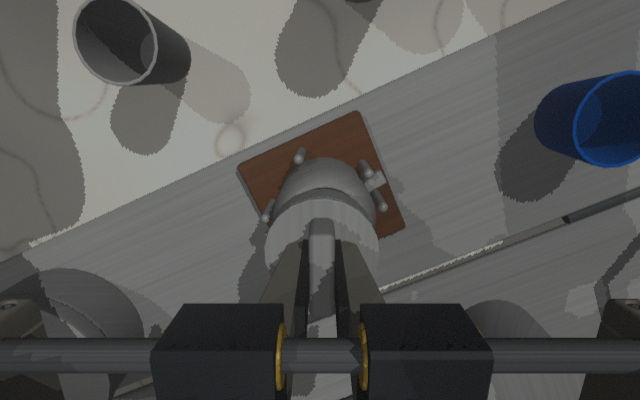

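View pics/s7.png

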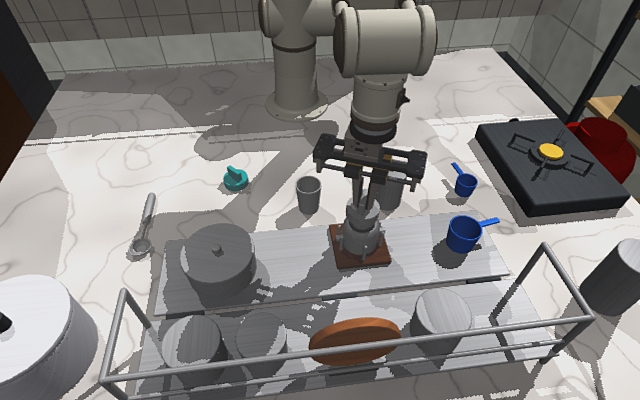

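The lid is free, level and about 22 mm above its seat. In the side and scene crops the neck shows below it. The pot stands in the brace with its ear between the posts, and the bystanders are where they were. I'm handing the job in.

```bash
python3 - <<'E'
from h import *
print(np.abs(bot.current_joint_vel()).max(),bot.current_opening()*92)
bot.job_done();print(bot.current_clock())
E
```

```text
0.0010080340996607888 12.395538906269326
the job is handed in; nothing more can be done
the job is handed in; nothing more can be done
```

The lid is unscrewed and held about 22 mm above where it sat, and the pot is standing in the brace. I handed the job in at about 21 s of the 48 s allowed.

I picked the pot up by its lid bar and lowered it into the brace with its ears between the paired posts. I then turned the lid anticlockwise 1.15 rad by hand angle and lifted it straight up.

**Last checks:**
- **Thread:** at 4 mm of lift the load was only about 1.3 N, against about 5 N when carrying the whole pot, so the thread had let go.
- **Lid:** the tool pointed straight down with joint speeds near zero. The grip was at 12.4 mm on the 13 mm bar.
- **Pot and surroundings:** the last images show the pot upright in the brace with its ear between the posts. The other things look undisturbed.

**What disagreed or was not measured:**
- The vertical torque while turning read about 0.1 N m instead of the expected 0.3. The wrist images still showed the bar turning with the gripper and the pot held by the posts.
- A side force of up to 4 N built up towards the end of the turn. I relieved it with a shift of about 2 mm before lifting.
- I did not measure the lid's centring after the lift. I judged it from the straight lift and the images.

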